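Find and reject the soft spring contact

ROBOT

A 6-joint arm with a two-finger parallel gripper is mounted at the origin on a cart in front of the work surface, level with it; the furniture and walls round the work are solid. World frame = base frame: x ahead of the robot, y to its left, z up, the work surface at z = 0. Lengths are in m, angles in rad, forces in N, time in s.
With the tool pointing down it reaches from about 0.35 to 0.975 m from the base axis. Payload 4.9 kg.
Tool frame: the origin (TCP) lies at the very end of the fingers, on their centre line; the grasp point (between the pads) lies 19 mm behind it (ctrl.grip_point_offset is the distance from the TCP to the grasp point, in m); z points along the fingers, y is the line along which they close (so a half turn about z gives the same grasp; the last joint's range is limited). The gripper opens to 85 mm and grips with 20 to 120 N. Pads are 22 mm wide; open, the fingers measure 114 mm over their backs; the gripper's body (76 mm by 85 mm) begins 54 mm behind the grasp point. The pads swing forward as they close: fully open they stand 13 mm farther back than shut.
Start: joints at [1.212, 0.053, 1.613, -0, 1.476, -0.119], TCP at [0.148, 0.607, 0.231] pointing down, gripper open.
Joint ranges: [-3.01, 3.01], [-1.01, 2.22], [0.06, 2.58], [-1.02, 4.17], [0.09, 2.62], [-3.14, 3.14]. Speed limits (rad/s): [2.57, 2.57, 3.14, 3.14, 3.14, 3.14].

INTERFACE

Orientations are given as a rotation vector (axis times angle).
In Python, from station import ctrl gives the robot as it stands.
- The arm moves only by the tool send_rows, never from a script. Its argument "rows" is a list of rows, each a list of 3 entries, a list of its own where there are three numbers: the finger opening in cm, from 0 to 8.54, then the shift along the tool's x, y, z in cm, then the turn about the tool's z in degrees. A call has 1 to 10 rows; each row shifts and turns the commanded pose from where the row before left it, along the tool's axes as they then stand; what a row does not reach is not made up. A row lasts 1/8 s, in which the tool goes at most 62.5 mm and 10.7 degrees, less where a joint would pass 70% of its speed; a pose out of reach is approached as far as the arm can. A call with a gripper value outside its range is refused whole. The fingers move at their own pace and stop on an object; "newtons" is the grip in N (left out, the last holds). Time passes only in rows, so rows that do not move let the fingers close. It gives the time, the measured TCP pose, the force, the opening and the grip force at its end, in the units of the state.
- ctrl.get_obs(): the state, without advancing time (a new reading comes with each control period).
- ctrl.get_image(name): name is "side" or "top" or "wrist"; returns a dict with "frame" (400x640x3 uint8, red, green, blue), "range_z" (400x640 float32, m along the optical axis (not along the pixel's ray), 0 where there is no reading), "fx", "fy", "cx", "cy" (pixels), "cam_to_world" (4x4, takes a point from camera to world coordinates). Camera axes: x right, y down, z forward; pixel columns grow to the right and rows downward; lengths in m; the calibration is good to about 2 mm. A picture is of the moment at which its call begins.
- ctrl.finish_job(): hands the job in; it is judged then, once.
The state is a dict: "t": time; "q": joint angles; "dq": joint speeds; "effort": joint torques, N m; "tool_pos": TCP position; "tool_rot": TCP orientation; "contact_force": force on the tool from outside, world axes, zero at the start; "wrist_torque": the same for the moment, N m; "opening": finger opening in m; "grip_force": force on a finger pad.
Only numpy, scipy, OpenCV 4.12 (cv2) and the standard library are available. Lean on these libraries where they do the work, as an engineer would, in place of code of your own. Each camera call takes 0.05 s, during which the arm holds its last target. There are 200 camera calls.

TASK

One of the four spring-contact blocks in the carrier has a leaf that has gone soft, which cannot be seen. Find it by pressing gently down on the rivets at the leaf tips and feeling how hard each leaf pushes back; to be sure, bring the soft one right down onto the stop stud below its rivet and keep it there for a moment, and never press a leaf so hard that it bends. Then lift the soft block out of its pocket and stand it on its foot in the grey tray, leaving the sound blocks in their pockets and the two vials alone.

Things in the scene. Friction and masses are not known exactly. Their poses are not given: they have to be found in the camera images.
- block_p: One of four spring-contact blocks that look alike, loose, 0.13 to 0.21 kg, one in each carrier pocket. Origin: centre of underside; z up, x along its length, bronze leaf towards -x (the robot's side). Black foot 104 x 34 x 10 mm (x, y, z). Grip it across y by the clamp pile of brown insulators under two screws: x +14 to +42 mm, 22 mm wide in y, z 10 to 54 mm (screw heads to 59 mm).
- leaf_p: Bronze leaf of block_p, 14 mm wide, 2 mm thick, level at z = 40 mm of its block, free tip at x = -49 mm. Press straight down on the rivet head, 8 mm across, at x = -40, y = 0, top at z = 42.5 mm of the block. Stop: the brass stud below the rivet, met after 5 to 7 mm of travel, set differently on each block. Origin: where it bends, 48 mm from the rivet; -x points along it and dips as it is pressed.
- block_q: Second spring-contact block. Same shape, sizes and axes as block_p. Its foot stands in a pocket with 1.5 mm play on each side. Any of the four blocks may be the soft one, in any pocket.
- leaf_q: Bronze leaf of block_q, as leaf_p. How leaves feel: the push-back grows evenly with travel, on a sound leaf about 1.2 N per mm (6 to 8 N as it meets the stud), on the soft one about 0.5 N per mm (3 N as it meets the stud). Once on the stud the force climbs steeply, 5 N per mm or more. A load over 20 N bends a leaf.
- block_r: Third spring-contact block. Same shape, sizes and axes as block_p.
- leaf_r: Bronze leaf of block_r, as leaf_p; feels as told for leaf_q.
- block_s: Fourth spring-contact block. Same shape, sizes and axes as block_p.
- leaf_s: Bronze leaf of block_s, as leaf_p; feels as told for leaf_q.
- carrier: Aluminium carrier plate, 130 x 256 x 16 mm (x, y, z), fixed to the table; four pockets in a row along its y, 64 mm apart (y = -96, -32, +32, +96 mm), each 107 x 37 mm and 7 mm deep (pocket floor at z = 9 mm). Origin: centre of its underside. Its x axis and the blocks' point the same way.
- tray: Shallow grey open tray for rejects, 170 x 110 x 22 mm (x, y, z) outside, walls and floor 3 mm, fixed, empty. Origin: centre of its underside; x along its length.
- vial_2: Bystander: capped glass vial, 25 mm across, 62 mm high, standing at the back of the table. Origin: centre of its underside.
- vial_3: Bystander: a second such vial beside it, 25 mm across, 62 mm high. Origin: centre of its underside.

How it is judged:
On the way, in this order (a step that is already met when the one before it is completed fails the run):
1. the soft leaf is pressed down onto its stop and kept there, its block still in the pocket (angle between soft_leaf's own z axis and vertical above 0.115 rad and angle between soft_foot's own z axis and vertical below 0.02 rad and distance of soft_foot from where it was at the start of the episode below 0.012 m), for 0.2 s.
2. the soft block has been lifted out of its pocket (z of soft_foot in the frame of carrier above 0.03 m).
At the end, for the whole second after the job is handed in: The soft block stands upright (within 6 degrees) on the floor of the tray, wholly inside its walls; the three sound blocks sit in their pockets within 8 mm of where they started; the vials have not been moved by 30 mm (z of soft_foot in the frame of tray between 0 and 0.0125 m and x of soft_foot in the frame of tray between -0.035 and 0.035 m and y of soft_foot in the frame of tray between -0.04 and 0.04 m and angle between soft_foot's own z axis and vertical below 0.1 rad and distance of each of sound_1_foot, sound_2_foot, sound_3_foot from where it was at the start of the episode below 0.008 m and angle between each of sound_1_foot, sound_2_foot, sound_3_foot's own z axis and vertical below 0.05 rad and distance of each of vial_2, vial_3 from where it was at the start of the episode below 0.03 m); the robot touches nothing.
It fails at once if a leaf is loaded with more than 20 N (contact force between any of leaf_p, leaf_q, leaf_r, leaf_s and anything else above 20 N).
It fails at once if a sound block is taken out of its pocket (distance of any of sound_1_foot, sound_2_foot, sound_3_foot from where it was at the start of the episode above 0.012 m).
It fails at once if a vial is knocked over (angle between any of vial_2, vial_3's own z axis and vertical above 0.5 rad).
It also fails if it takes over 72 s, if anything falls off the work surface, if the arm or the gripper's body presses on something with over 40 N, if the wrist force passes 120 N, or if a joint passes its speed limit or range.

## Working session

There is one attempt and no reset: what is moved stays moved. The work goes in short steps, Python scripts to look and compute and a tool call to move; the robot and the scene stay as the last step left them, time stands still between calls to the robot, and variables do not carry over. Pictures are saved under pics/ and viewed, at most 10 in all, crops included, and the job is handed in when it is done.

Besides the shell and the picture viewer there is one more tool, called after "Call:" as name(argument=value, ...) on one line, values as JSON. send_rows: Moves the arm, as the interface text tells. Its arguments: {"type":"object","properties":{"rows":{"type":"array","items":{"type":"array"}},"newtons":{"type":"number"}},"required":["rows"]}

```bash
mkdir -p pics; ls; python3 - <<'E'
from station import ctrl
import cv2,numpy as np
o=ctrl.get_obs();print({k:np.round(v,3) for k,v in o.items()}, ctrl.grip_point_offset)
for n in ("top","side"):
    d=ctrl.get_image(n);cv2.imwrite(f"pics/{n}0.png",d["frame"][:,:,::-1]);np.savez(f"{n}0.npz",**d)
    print(n,d["fx"],d["cx"],d["cy"],np.round(d["cam_to_world"],3).tolist())
E
```

```text
pics
{'t': np.float64(0.0), 'q': array([ 1.212,  0.053,  1.614, -0.   ,  1.476, -0.119]), 'dq': array([-0.   ,  0.002, -0.001,  0.   , -0.003,  0.   ]), 'effort': array([-2.0000e-03, -3.9368e+01, -3.7017e+01, -0.0000e+00,  7.0000e-03,
        0.0000e+00]), 'tool_pos': array([0.148, 0.607, 0.23 ]), 'tool_rot': array([-3.760e-01, -3.119e+00,  3.000e-03]), 'contact_force': array([ 0.695, -0.217,  0.552]), 'wrist_torque': array([-0.04 ,  0.005,  0.001]), 'grip_force': np.float64(0.0), 'opening': np.float64(0.085)} 0.0187
top 403.6614436444099 314.42380954927364 191.6087467600585 [[0.004, -0.996, 0.095, 0.525], [-1.0, -0.002, 0.018, -0.039], [-0.018, -0.095, -0.995, 0.917], [0.0, 0.0, 0.0, 1.0]]
side 438.96713847364634 318.5135759616888 202.28390682985685 [[-0.826, -0.331, 0.457, 0.236], [-0.563, 0.45, -0.693, 0.568], [0.024, -0.829, -0.558, 0.533], [0.0, 0.0, 0.0, 1.0]]
```

View pics/top0.png

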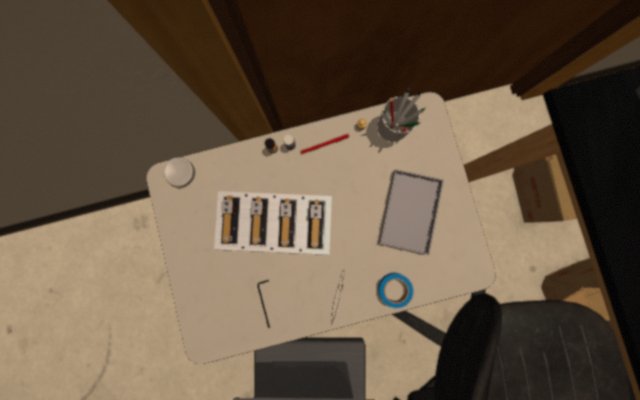

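View pics/side0.png

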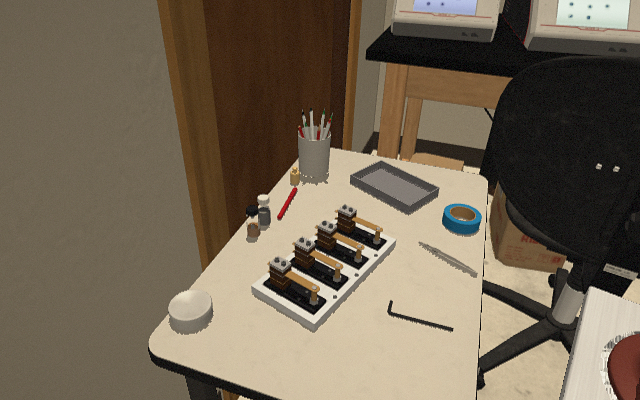

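Top view: the white carrier is at cols 215–331, rows 192–254, with leaves toward the robot. The grey tray is at cols 378–442, rows 170–254, and the vials are near (270,145) and (289,142). Next I'll measure carrier, rivets and tray.

```bash
cat > h.py <<'E'
import numpy as np,cv2
def ray(d,uv,z):
    uv=np.atleast_2d(uv).astype(float);T=d["cam_to_world"]
    r=np.c_[(uv[:,0]-d["cx"])/d["fx"],(uv[:,1]-d["cy"])/d["fy"],np.ones(len(uv))]@T[:3,:3].T
    return T[:3,3]+r*((z-T[2,3])/r[:,2])[:,None]
def rect(d,mask,z):
    c=max(cv2.findContours(mask.astype(np.uint8),cv2.RETR_EXTERNAL,cv2.CHAIN_APPROX_NONE)[0],key=cv2.contourArea)
    p=ray(d,c[:,0,:],z)[:,:2]
    return cv2.minAreaRect((p*1000).astype(np.float32)),cv2.boundingRect(c)
E
python3 - <<'E'
from h import *
d=dict(np.load("top0.npz"));f=d["frame"];hsv=cv2.cvtColor(f,cv2.COLOR_RGB2HSV)
print(f[248,225],f[200,410],f[172,410],f[230,200],f[225,316])
W=np.zeros((400,640),bool);W[180:265,205:340]=1
m=W&(f.min(2)>215)
print("carrier",rect(d,m,.016))
W[:]=0;W[165:260,370:450]=1
m=W&(hsv[...,1]<45)&(hsv[...,2]<150)
print("tray",rect(d,m,.022))
# bronze leaves
W[:]=0;W[190:255,213:333]=1
m=W&(hsv[...,0]>10)&(hsv[...,0]<25)&(hsv[...,1]>90)&(hsv[...,2]>130)
n,l,s,c=cv2.connectedComponentsWithStats(m.astype(np.uint8))
for i in range(1,n):
    if s[i,4]>30: print(s[i],c[i],ray(d,c[i],.055).round(4), ray(d,[c[i][0],s[i][1]+s[i][3]],.056).round(4))
E
```

```text
[194 175 159] [146 130 120] [142 124 106] [171 148 124] [172 125  68]Traceback (most recent call last):
  File "<stdin>", line 6, in <module>
  File "h.py", line 7, in rect
    c=max(cv2.findContours(mask.astype(np.uint8),cv2.RETR_EXTERNAL,cv2.CHAIN_APPROX_NONE)[0],key=cv2.contourArea)
ValueError: max() iterable argument is empty
```

```bash
python3 - <<'E'
from h import *
d=dict(np.load("top0.npz"));f=d["frame"];hsv=cv2.cvtColor(f,cv2.COLOR_RGB2HSV)
print(f[222,205:240:2].tolist()); print(f[252:258,240].tolist());print(f[220,374:386].tolist(),f[220,430:440].tolist(),hsv[220,374:386].tolist())
c=np.vstack([[x,y] for y in range(188,260) for x in (272,)])
pts=ray(d,[[272,200]],0)
T=d["cam_to_world"]
vv,uu=np.mgrid[:400,:640];Z=d["range_z"]
P=np.stack([(uu-d["cx"])/d["fx"]*Z,(vv-d["cy"])/d["fy"]*Z,Z],-1)@T[:3,:3].T+T[:3,3]
print(P[222,205:240:3,2].round(3),P[240,370:385,2].round(3), P[195:256:4,316,2].round(3))
s=cv2.resize(f[160:264,200:460],None,fx=3,fy=3,interpolation=cv2.INTER_CUBIC);cv2.imwrite("pics/crop.png",s[:,:,::-1])
E
```

```text
[[171, 149, 122], [171, 149, 123], [169, 148, 122], [170, 149, 123], [170, 149, 123], [178, 158, 136], [195, 177, 161], [196, 178, 161], [171, 155, 139], [116, 91, 66], [151, 105, 51], [154, 109, 52], [135, 94, 48], [51, 39, 28], [30, 27, 29], [32, 28, 27], [64, 57, 53], [173, 157, 143]]
[[170, 149, 124], [171, 148, 124], [172, 150, 125], [171, 149, 125], [171, 149, 124], [171, 149, 123]]
[[177, 154, 127], [176, 154, 127], [176, 153, 126], [174, 152, 126], [174, 152, 126], [172, 149, 123], [158, 137, 114], [127, 110, 91], [98, 85, 71], [81, 72, 63], [94, 85, 79], [123, 111, 104]] [[125, 111, 104], [93, 82, 77], [63, 57, 53], [62, 56, 52], [94, 84, 78], [136, 120, 106], [164, 144, 123], [173, 152, 126], [176, 153, 127], [176, 153, 127]] [[16, 72, 177], [17, 71, 176], [16, 72, 176], [16, 70, 174], [16, 70, 174], [16, 73, 172], [16, 71, 158], [16, 72, 127], [16, 70, 98], [15, 57, 81], [12, 41, 94], [11, 39, 123]]
[-0.001 -0.002 -0.001 -0.001  0.017  0.011  0.02   0.05   0.05   0.017
  0.02   0.011] [ 0.003 -0.002  0.003  0.001  0.003  0.     0.001  0.    -0.     0.008
  0.023  0.024  0.004  0.003  0.004] [ 0.016  0.017  0.049  0.065  0.066  0.068  0.051  0.049  0.047  0.051
  0.048  0.049  0.052  0.02   0.016 -0.   ]
```

View pics/crop.png

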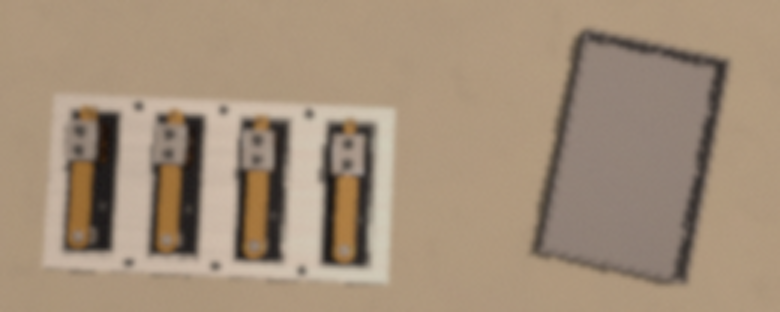

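The crop clearly shows four upright blocks with the rivet at the lower leaf end, and the tray turned about 10°.

```bash
python3 - <<'E'
from h import *
d=dict(np.load("top0.npz"));f=d["frame"];hsv=cv2.cvtColor(f,cv2.COLOR_RGB2HSV)
W=np.zeros((400,640),bool);W[180:265,205:345]=1
r,b=rect(d,W&(f[...,2]>142),.016);print("carrier",r,b)
W[:]=0;W[160:265,370:450]=1
r2,b=rect(d,W&(hsv[...,2]<150),.022);print("tray",r2,b)
bx=cv2.boxPoints(r)
print(bx.round(1),cv2.boxPoints(r2).round(1))
W[:]=0;W[190:255,213:333]=1
m=W&(f[...,0].astype(int)-f[...,2]>65)
n,l,s,c=cv2.connectedComponentsWithStats(m.astype(np.uint8))
for i in range(1,n):
    if s[i,4]>30:
        uv=np.argwhere(l==i)[:,::-1]; p=ray(d,uv,.05)[:,:2]*1000
        print(s[i],cv2.minAreaRect(p.astype(np.float32)),p.mean(0).round(1))
E
```

```text
carrier ((541.6478271484375, 69.70484924316406), (257.49102783203125, 132.20164489746094), 87.69444274902344) (214, 191, 118, 64)
tray ((565.7425537109375, -233.17605590820312), (118.17980194091797, 174.75352478027344), 77.67257690429688) (376, 169, 68, 86)
[[470.4 -56.3]
 [602.5 -61.6]
 [612.9 195.7]
 [480.8 201. ]] [[ 467.8 -272.2]
 [ 638.5 -309.6]
 [ 663.7 -194.1]
 [ 493.  -156.8]]
[223 214   8  28 164] ((529.499755859375, 165.96290588378906), (13.642197608947754, 58.16954040527344), 87.5029067993164) [531.7 165.9]
[252 215   8  29 167] ((526.522705078125, 102.39131164550781), (13.964137077331543, 60.10944747924805), 87.4338150024414) [528.9 102.2]
[282 217   7  29 169] ((522.4689331054688, 39.53562545776367), (59.70261001586914, 12.892874717712402), 0.5589825510978699) [525.4  39.7]
[312 219   7  28 170] ((519.482666015625, -24.726051330566406), (57.432701110839844, 12.86611270904541), 0.175706148147583) [522.  -24.3]
```

```bash
cat >> h.py <<'E'
from scipy.spatial.transform import Rotation as R
C=np.array([541.6,69.7]);ex=np.array([.9992,-.0404]);ey=np.array([.0404,.9992])
def carr(x,y): return (C+x*ex+y*ey)/1000
def go(xy,z,ydeg=87.7):
    from station import ctrl
    o=ctrl.get_obs();M=R.from_rotvec(o["tool_rot"]).as_matrix()
    dv=np.r_[xy,z]-o["tool_pos"];a=np.degrees(np.arctan2(M[1,1],M[0,1]))
    turn=-(ydeg-a); M2=M@R.from_euler("z",turn,degrees=True).as_matrix()
    print("turn",round(turn,2),"shift now cm",(100*M.T@dv).round(2),"after turn",(100*M2.T@dv).round(2),"tilt",(M[:,2]).round(4))
E
python3 - <<'E'
from h import *
for y in (96,32,-32,-96): print(carr(-44,y).round(4))
go(carr(-44,96),.09)
E
```

```text
[0.5015 0.1674]
[0.4989 0.1035]
[0.4963 0.0395]
[ 0.4938 -0.0244]
turn -11.44 shift now cm [-44.75 -34.25  14.07] after turn [-37.07 -42.44  14.07] tilt [-7.0e-04 -1.7e-03 -1.0e+00]
```

Call:
send_rows(rows=[[0, [0, 0, 0], -5.7], [0, [0, 0, 0], -5.7], [0, [-3.6, -4.2, 0.5], 0], [0, [-3.6, -4.2, 0.5], 0], [0, [-3.6, -4.2, 0.5], 0], [0, [-3.6, -4.2, 0.5], 0], [0, [-3.6, -4.2, 0.5], 0], [0, [-3.6, -4.2, 0.5], 0], [0, [-3.6, -4.2, 0.5], 0], [0, [-3.6, -4.2, 0.5], 0]], newtons=60)

```text
t: 1.35
tool_pos: [0.4231, 0.258, 0.1908]
tool_rot: [-0.064, -3.141, -0.0]
contact_force: [0.2, 0.8, 1.1]
opening: 0.0002
grip_force: 0.0
```

```bash
python3 - <<'E'
from h import *
go(carr(-44,96),.09)
E
```

```text
turn -0.04 shift now cm [-8.21 -8.73 10.08] after turn [-8.2  -8.74 10.08] tilt [-2.e-04  0.e+00 -1.e+00]
```

Call:
send_rows(rows=[[0, [-4, -4, 3], 0], [0, [-4, -4, 3], 0], [0, [0, -0.5, 3], 0], [0, [0, 0, 0], 0], [0, [0, 0, 0], 0]])

```text
t: 1.98
tool_pos: [0.4972, 0.174, 0.1036]
tool_rot: [0.063, 3.14, 0.0]
contact_force: [0.4, 0.6, -0.2]
opening: 0.0001
grip_force: 0.0
```

```bash
python3 - <<'E'
from h import *
go(carr(-44,96),.055)
from station import ctrl
d=ctrl.get_image("wrist");cv2.imwrite("pics/w1.png",d["frame"][:,:,::-1])
d=ctrl.get_image("side");cv2.imwrite("pics/s1.png",cv2.resize(d["frame"][180:340,220:420],None,fx=3,fy=3)[:,:,::-1])
E
```

```text
turn -0.0 shift now cm [-0.45 -0.64  4.86] after turn [-0.45 -0.64  4.86] tilt [ 8.e-04  3.e-04 -1.e+00]
```

View pics/w1.png

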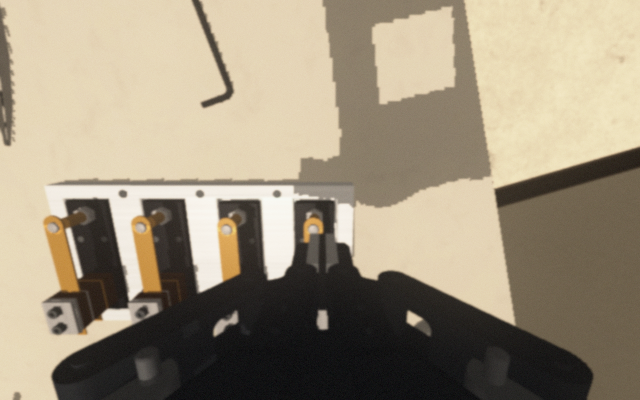

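View pics/s1.png

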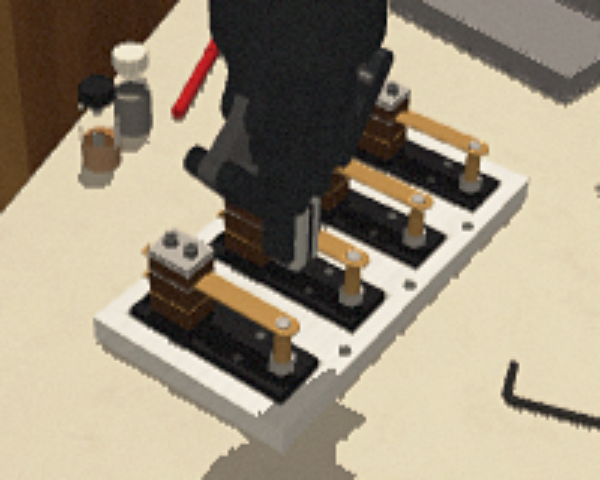

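Wrist view: rivets at about (55,228), (141,228), (228,228) and (313,228), with the closed fingertips at (322,240). The side view shows the fingertips above the first leaf's area. I'll cross-check the rivet positions with these pixels.

```bash
python3 - <<'E'
from h import *
from station import ctrl
d=ctrl.get_image("wrist");f=d["frame"]
m=(f[...,0].astype(int)-f[...,2]>90);m[:195]=0;m[300:]=0;m[:,:40]=0;m[:,360:]=0
n,l,s,c=cv2.connectedComponentsWithStats(m.astype(np.uint8))
for u,y in ((55,-96),(141,-32),(228,32),(313,96)):
    p=ray(d,[u,228],.0515)[0,:2]; q=(p*1000-C); print(p.round(4),"carrier coords",(q@ex).round(1),(q@ey).round(1),y)
go(carr(-44,96),.055)
E
```

```text
[ 0.4978 -0.0206] carrier coords -40.1 -92.0 -96
[0.5003 0.0422] carrier coords -40.2 -29.2 -32
[0.5027 0.1057] carrier coords -40.3 34.4 32
[0.5052 0.1677] carrier coords -40.4 96.5 96
turn 0.04 shift now cm [-0.37 -0.68  4.96] after turn [-0.37 -0.68  4.96] tilt [ 3.e-03  7.e-04 -1.e+00]
```

Call:
send_rows(rows=[[0, [-0.4, -0.7, 2], 0], [0, [0, 0, 2], 0], [0, [0, 0, 0.4], 0], [0, [0, 0, 0], 0], [0, [0, 0, 0], 0]])

```text
t: 2.75
tool_pos: [0.5017, 0.1666, 0.0601]
tool_rot: [0.063, 3.139, 0.001]
contact_force: [-0.8, -0.1, -0.3]
opening: -0.0001
grip_force: 0.0
```

Call:
send_rows(rows=[[0, [0, 0, 0.7], 0], [0, [0, 0, 0.2], 0], [0, [0, 0, 0], 0], [0, [0, 0, 0], 0]])

```text
t: 3.25
tool_pos: [0.5009, 0.1663, 0.0498]
tool_rot: [-0.064, -3.141, -0.0]
contact_force: [-0.5, -0.2, 0.9]
opening: 0.0
grip_force: 0.4
```

Call:
send_rows(rows=[[0, [0, 0, 0.1], 0], [0, [0, 0, 0.1], 0], [0, [0, 0, 0], 0]])

```text
t: 3.62
tool_pos: [0.5009, 0.1663, 0.0478]
tool_rot: [0.064, 3.141, 0.0]
contact_force: [0.5, 0.9, 1.2]
opening: 0.0001
grip_force: 0.9
```

Call:
send_rows(rows=[[0, [0, 0, 0.1], 0], [0, [0, 0, 0], 0]])

```text
t: 3.88
tool_pos: [0.501, 0.1663, 0.0469]
tool_rot: [0.064, 3.141, 0.0]
contact_force: [-0.5, -0.3, 2.7]
opening: 0.0002
grip_force: 1.1
```

Call:
send_rows(rows=[[0, [0, 0, 0.08], 0], [0, [0, 0, 0], 0]])

```text
t: 4.12
tool_pos: [0.501, 0.1663, 0.046]
tool_rot: [0.064, 3.141, 0.0]
contact_force: [-0.1, 1.1, 2.4]
opening: 0.0001
grip_force: 1.3
```

Call:
send_rows(rows=[[0, [0, 0, 0.05], 0], [0, [0, 0, 0], 0]])

```text
t: 4.38
tool_pos: [0.501, 0.1663, 0.0456]
tool_rot: [0.064, 3.141, 0.0]
contact_force: [-0.2, 0.0, 3.7]
opening: 0.0001
grip_force: 1.5
```

Call:
send_rows(rows=[[0, [0, 0, 0.05], 0], [0, [0, 0, 0], 0]])

```text
t: 4.62
tool_pos: [0.5011, 0.1663, 0.0453]
tool_rot: [0.064, 3.14, 0.0]
contact_force: [-0.1, 0.6, 5.0]
opening: -0.0002
grip_force: 2.3
```

Call:
send_rows(rows=[[0, [0, 0, 0.05], 0], [0, [0, 0, 0], 0]])

```text
t: 4.88
tool_pos: [0.5011, 0.1663, 0.0451]
tool_rot: [0.064, 3.141, 0.0]
contact_force: [-1.2, 0.5, 6.8]
opening: -0.0
grip_force: 3.4
```

Call:
send_rows(rows=[[0, [0, 0, 0.05], 0], [0, [0, 0, 0], 0]])

```text
t: 5.12
tool_pos: [0.5012, 0.1664, 0.0449]
tool_rot: [0.064, 3.141, 0.0]
contact_force: [-2.9, -0.7, 8.6]
opening: -0.0001
grip_force: 4.5
```

Leaf 1 rises at about 0.5 N/mm to about 3 N, then steeply from about 6 mm travel, so it is soft and on its stud. I'll hold it there, then lift and open.

Call:
send_rows(rows=[[0, [0, 0, 0.02], 0], [0, [0, 0, 0], 0], [0, [0, 0, 0], 0], [0, [0, 0, -0.3], 0], [0, [0, 0, -3], 0], [0, [0, 0, -4], 0], [5, [-3.5, 0, 0], 0], [5, [-3.5, 0, 0], 0], [5, [0, 0, 0], 0], [5, [0, 0, 0], 0]])

```text
t: 6.38
tool_pos: [0.5694, 0.1633, 0.1154]
tool_rot: [-0.064, -3.138, 0.001]
contact_force: [-0.8, -0.5, -0.7]
opening: 0.0496
grip_force: 0.0
```

```bash
python3 - <<'E'
from h import *
from station import ctrl
d=ctrl.get_image("wrist");cv2.imwrite("pics/w2.png",d["frame"][:,:,::-1])
T=d["cam_to_world"];Z=d["range_z"];vv,uu=np.mgrid[:400,:640]
P=np.stack([(uu-d["cx"])/d["fx"]*Z,(vv-d["cy"])/d["fy"]*Z,Z],-1)@T[:3,:3].T+T[:3,3]
np.save("P2.npy",P);np.savez("w2.npz",**d)
go(carr(28,96),.03);print(ctrl.get_obs()["opening"],carr(28,96))
E
```

```text
turn -0.03 shift now cm [-0.43  0.13  8.55] after turn [-0.43  0.13  8.55] tilt [-2.5e-03 -3.0e-04 -1.0e+00]
0.04961568613212771 [0.573456 0.164492]
```

View pics/w2.png

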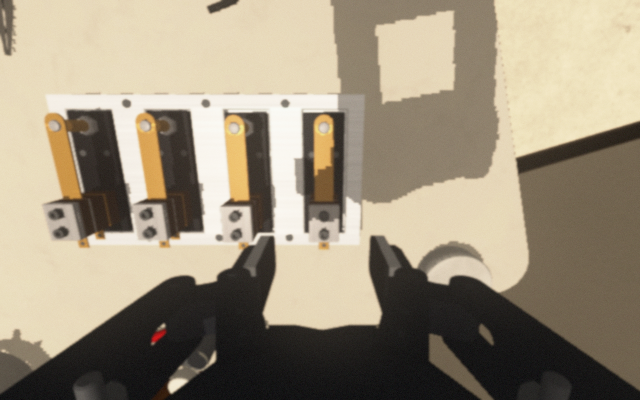

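The clamp pile (col 324) lies centred between the fingers (265 and 378). Descending to grip.

Call:
send_rows(rows=[[5, [-0.4, 0.1, 1], 0], [5, [0, 0, 2], 0], [5, [0, 0, 2], 0], [5, [0, 0, 2], 0], [5, [0, 0, 1], 0], [5, [0, 0, 0.5], 0], [5, [0, 0, 0], 0], [5, [0, 0, 0], 0]])

```text
t: 7.42
tool_pos: [0.5755, 0.1644, 0.0326]
tool_rot: [0.064, 3.139, 0.0]
contact_force: [0.2, 0.1, -1.0]
opening: 0.0498
grip_force: 0.0
```

Call:
send_rows(rows=[[1, [0, 0, 0], 0], [1, [0, 0, 0], 0], [1, [0, 0, 0], 0], [1, [0, 0, 0], 0], [1, [0, 0, 0], 0]], newtons=40)

```text
t: 8.05
tool_pos: [0.5754, 0.1643, 0.0325]
tool_rot: [0.064, 3.14, 0.0]
contact_force: [-0.1, -0.8, 5.6]
opening: 0.0215
grip_force: 40.2
```

Call:
send_rows(rows=[[1, [0, 0, -0.5], 0], [1, [0, 0, -1], 0], [1, [0, 0, -2], 0], [1, [0, 0, -3], 0], [1, [0, 0, -4], 0], [1, [0, 0, -2], 0], [1, [0, 0, 0], 0], [1, [0, 0, 0], 0]])

```text
t: 9.05
tool_pos: [0.5738, 0.1641, 0.1551]
tool_rot: [-0.064, -3.138, 0.001]
contact_force: [0.3, -0.4, -2.3]
opening: 0.0212
grip_force: 39.4
```

```bash
python3 - <<'E'
from h import *
from station import ctrl
d=ctrl.get_image("side");cv2.imwrite("pics/s2.png",d["frame"][:,:,::-1])
# tray block origin at tray centre; TCP is +30mm-ish along block x
o=ctrl.get_obs();t=o["tool_pos"][:2]*1000
off=(t-C)@ex; print("grip x in block",off,o["opening"],o["grip_force"],o["contact_force"])
a=np.radians(-12.4);tx=np.array([np.cos(a),np.sin(a)])
tgt=np.array([565.7,-233.2])+tx*off
print(tgt);go(tgt/1000,.15,90-12.4)
E
```

```text
grip x in block 28.082518537492813 0.021360065513520345 39.44215714931488 [ 0.50201779  0.47403226 -2.32461071]
[ 593.12741736 -239.23030881]
turn 10.06 shift now cm [ -3.61 -40.21   0.47] after turn [-10.58 -38.96   0.47] tilt [-3.6e-03 -6.0e-04 -1.0e+00]
```

View pics/s2.png

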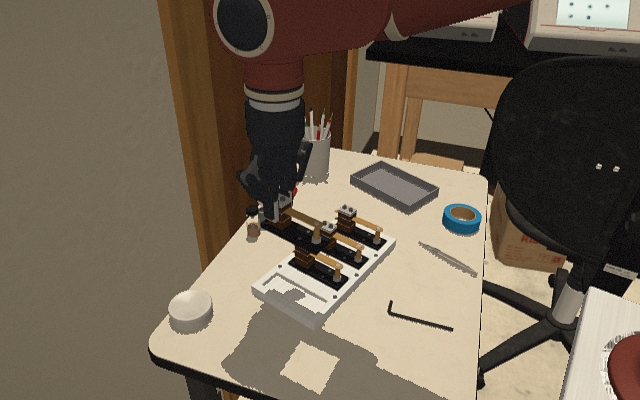

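The block is held level at 39 N and the other three sit in their pockets. The pen cup stands near the tray, so I'll check clearance.

```bash
python3 - <<'E'
from h import *
d=dict(np.load("top0.npz"));T=d["cam_to_world"];Z=d["range_z"];vv,uu=np.mgrid[:400,:640]
P=np.stack([(uu-d["cx"])/d["fx"]*Z,(vv-d["cy"])/d["fy"]*Z,Z],-1)@T[:3,:3].T+T[:3,3]
W=P[85:160,350:440].reshape(-1,3)
for lo,hi in((.03,.09),(.09,.13),(.13,.3)):
    w=W[(W[:,2]>lo)&(W[:,2]<hi)];print(lo,len(w),w.min(0).round(3),w.max(0).round(3)) if len(w) else 0
E
```

```text
0.03 789 [ 0.725 -0.239  0.03 ] [ 0.801 -0.12   0.09 ]
0.09 430 [ 0.723 -0.24   0.09 ] [ 0.803 -0.163  0.13 ]
0.13 103 [ 0.718 -0.24   0.13 ] [ 0.805 -0.16   0.147]
```

Call:
send_rows(rows=[[1, [0, 0, 0], 5], [1, [0, 0, 0], 5], [1, [-1, -4, 0], 0], [1, [-1.5, -5, 0], 0], [1, [-1.5, -6, 0], 0], [1, [-1.5, -6, 0], 0], [1, [-1.5, -6, 0], 0], [1, [-1.5, -5, 0], 0], [1, [-1, -4, 0], 0], [1, [-0.6, -3, 0], 0]])

```text
t: 10.35
tool_pos: [0.5889, -0.2398, 0.1543]
tool_rot: [-0.34, -3.12, -0.002]
contact_force: [0.0, 0.1, -2.0]
opening: 0.0212
grip_force: 39.7
```

Call:
send_rows(rows=[[1, [0, 0, 0], 0], [1, [0, 0, 0], 0]])

```text
t: 10.6
tool_pos: [0.5894, -0.2375, 0.155]
tool_rot: [-0.337, -3.121, -0.002]
contact_force: [-0.6, 0.5, -2.6]
opening: 0.0213
grip_force: 39.8
```

```bash
python3 - <<'E'
from h import *
go(np.array([.5883,-.2382]),.0285,77.6)
from station import ctrl
d=ctrl.get_image("top");cv2.imwrite("pics/t2.png",cv2.resize(d["frame"][150:290,200:460],None,fx=3,fy=3)[:,:,::-1])
E
```

```text
turn 0.06 shift now cm [ 0.06 -0.1  12.65] after turn [ 0.06 -0.1  12.65] tilt [-0.0024  0.0019 -1.    ]
```

View pics/t2.png

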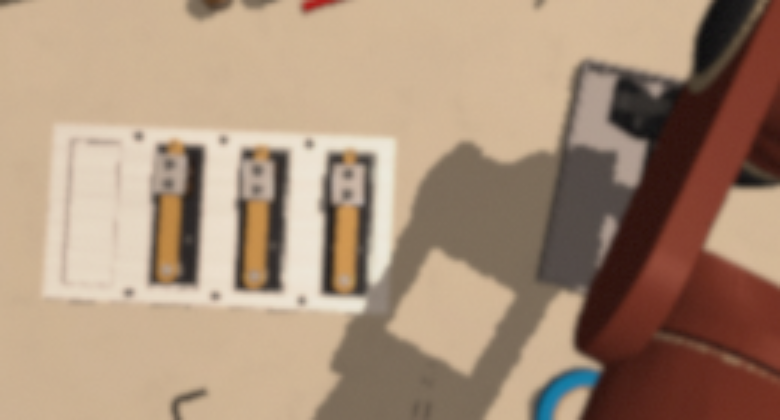

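The three sound blocks are undisturbed, and the arm is over the tray. Lowering.

Call:
send_rows(rows=[[1, [0, 0, 2], 0], [1, [0, 0, 3], 0], [1, [0, 0, 3], 0], [1, [0, 0, 2], 0], [1, [0, 0, 1.3], 0], [1, [0, 0, 0.7], 0], [1, [0, 0, 0], 0], [1, [0, 0, 0], 0]])

```text
t: 11.65
tool_pos: [0.5909, -0.2388, 0.038]
tool_rot: [0.338, 3.121, -0.001]
contact_force: [-0.8, -0.8, -1.8]
opening: 0.0216
grip_force: 39.8
```

Call:
send_rows(rows=[[1, [0, 0, 0.2], 0], [1, [0, 0, 0.1], 0], [1, [0, 0, 0], 0], [1, [0, 0, 0], 0]])

```text
t: 12.15
tool_pos: [0.5901, -0.2384, 0.0338]
tool_rot: [0.338, 3.123, -0.0]
contact_force: [-0.3, 0.3, -1.3]
opening: 0.0214
grip_force: 39.8
```

Call:
send_rows(rows=[[1, [0, 0, 0.3], 0], [1, [0, 0, 0.1], 0], [1, [0, 0, 0.1], 0], [1, [0, 0, 0], 0], [1, [0, 0, 0], 0]])

```text
t: 12.78
tool_pos: [0.5902, -0.2383, 0.0288]
tool_rot: [0.338, 3.123, -0.0]
contact_force: [-0.8, 0.5, -1.1]
opening: 0.0217
grip_force: 39.8
```

Call:
send_rows(rows=[[1, [0, 0, 0.1], 0], [1, [0, 0, 0], 0], [1, [0, 0, 0], 0]])

```text
t: 13.15
tool_pos: [0.5901, -0.2384, 0.0277]
tool_rot: [-0.338, -3.123, -0.0]
contact_force: [-0.0, -0.0, -2.6]
opening: 0.0212
grip_force: 39.8
```

Call:
send_rows(rows=[[1, [0, 0, 0.1], 0], [1, [0, 0, 0], 0], [1, [0, 0, 0], 0]])

```text
t: 13.52
tool_pos: [0.5901, -0.2383, 0.0267]
tool_rot: [0.338, 3.123, -0.0]
contact_force: [0.3, 0.1, -1.7]
opening: 0.0214
grip_force: 39.8
```

Call:
send_rows(rows=[[1, [0, 0, 0.05], 0], [1, [0, 0, 0], 0], [1, [0, 0, 0], 0]])

```text
t: 13.9
tool_pos: [0.5902, -0.2384, 0.0265]
tool_rot: [0.338, 3.123, -0.0]
contact_force: [-1.4, 0.5, 0.6]
opening: 0.0216
grip_force: 40.1
```

Contact is made at the expected height (0.0265), so I'll release.

Call:
send_rows(rows=[[2.6, [0, 0, 0.02], 0], [2.6, [0, 0, 0], 0], [4, [0, 0, 0], 0], [4, [0, 0, 0], 0], [5, [0, 0, 0], 0], [5, [0, 0, -1], 0], [5, [0, 0, -3], 0], [5, [0, 0, -5], 0], [5, [0, 0, -5], 0], [5, [0, 0, 0], 0]])

```text
t: 15.15
tool_pos: [0.5934, -0.2401, 0.1737]
tool_rot: [0.336, 3.112, -0.007]
contact_force: [-0.1, -0.3, -0.2]
opening: 0.0501
grip_force: 0.0
```

Call:
send_rows(rows=[[5, [1, 4, -1], 0], [5, [1, 5, -1], 0], [5, [1, 5, 0], 0], [5, [1, 5, 0], 0], [5, [1, 5, 0], 0], [5, [0, 3, 0], 0], [5, [0, 0, 0], 0], [5, [0, 0, 0], 0]])

```text
t: 16.15
tool_pos: [0.5986, 0.0356, 0.1855]
tool_rot: [-0.338, -3.122, 0.001]
contact_force: [0.2, -0.4, -1.1]
opening: 0.0499
grip_force: 0.0
```

```bash
python3 - <<'E'
from h import *
from station import ctrl
d=ctrl.get_image("top");f=d["frame"];cv2.imwrite("pics/t3.png",cv2.resize(f[130:290,200:460],None,fx=3,fy=3)[:,:,::-1])
m=np.zeros((400,640),bool);m[160:265,375:445]=1
m&=(f[...,0].astype(int)-f[...,2]>55)
uv=np.argwhere(m)[:,::-1];p=ray(d,uv,.044)[:,:2]*1000
a=np.radians(-12.4);q=p-[565.7,-233.2]
print(len(q),(q@[np.cos(a),np.sin(a)]).mean(),(q@[-np.sin(a),np.cos(a)]).mean(),"expected leaf centre ~x -17")
E
```

```text
3058 -2.2078471477010226 5.859654336648399 expected leaf centre ~x -17
```

View pics/t3.png

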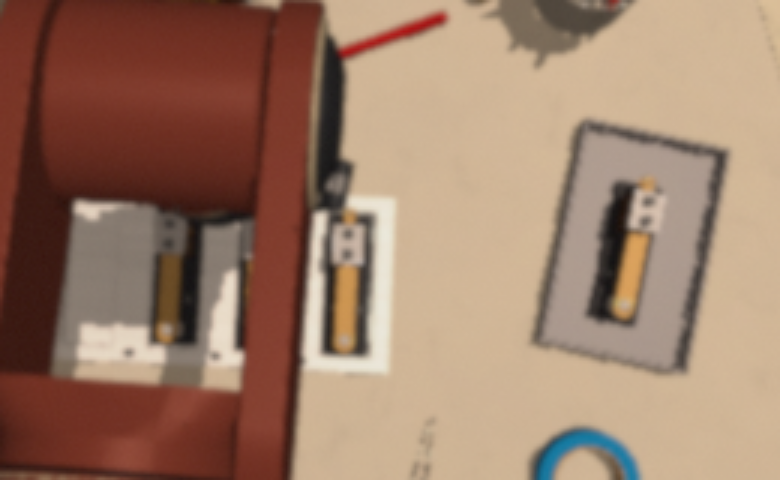

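The block stands upright near the tray centre (foot around (625,250) in the crop, well clear of all the walls). The colour mask caught bare table, so I'm ignoring its numbers. Handing in.

```bash
python3 -c "
from station import ctrl
print(ctrl.finish_job())"
```

```text
the job is handed in; nothing more can be done
None
```

The soft block was the one in the leftmost pocket (+y end). I held its leaf on the stop stud, then lifted the block out and stood it upright near the middle of the tray. I handed the job in at about 16 s, but no verdict came back. I pressed only that leaf, since it pushed back at about 0.5 N/mm and met the stud at about 3 N.

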